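# Present a cold chisel to the grinding wheel

### The arm

A 6-joint arm with a two-finger parallel gripper is mounted at the origin on the work surface. World frame = base frame: x ahead of the robot, y to its left, z up, the work surface at z = 0. Lengths are in m, angles in degrees, forces in N, time in s.
With the tool pointing down it reaches from about 0.375 to 0.9 m from the base axis. Payload 3.1 kg.
Tool frame: the origin (TCP) lies on the centre line of the jaws, within the pads' length; the fingertips stand 8 mm ahead of it and the grasp point (between the pads) lies 11 mm behind it (bot.tip_extent is the distance from the TCP to the fingertips, in m); z points along the fingers, y is the line along which they close (so a half turn about z gives the same grasp; the last joint's range is limited). The gripper opens to 87 mm and grips with 3 to 60 N. Pads are 19 mm wide; open, the fingers measure 117 mm over their backs; the gripper's body (75 mm by 190 mm) begins 51 mm behind the grasp point.
Start: joints at [58.241, 30.224, 82.088, -0, 67.689, -10.227], TCP at [0.229, 0.581, 0.191] pointing down, gripper open.
Joint ranges: [-176.69, 176.69], [-43.24, 126.21], [12.49, 139.97], [-82, 262], [0, 151.66], [-163.58, 163.58]. Speed limits (degrees/s): [159.86, 159.86, 180, 180, 180, 180].

### API

Orientations are given as a 3x3 rotation matrix whose columns are the frame's x, y, z axes.
In Python, from rig import bot, vision, workorder gives the robot as it stands.
- The arm moves only by the shell command python3 -m handwheel 'ROWS'. ROWS is JSON, a list of rows, each an object with "delta_rot": the turn, a rotation vector about the tool's x, y, z in rad, a list of three; "xyz": the shift along the tool's x, y, z in mm, a list of three; "hand": the closure, from -1 (fully open) to 1 (shut). A call has exactly 5 rows; each row is the pose to reach, as a shift and turn from the pose commanded when the call began, along the tool's axes at that moment; what a row does not reach only later rows make up. A row lasts 1/8 s, in which the tool goes at most 62.5 mm and 10.7 degrees, less where a joint would pass 70% of its speed; a pose out of reach is approached as far as the arm can. A call with a gripper value outside its range is refused whole. The fingers move at their own pace and stop on an object; the grip force is fixed at half the most. Time passes only in rows, so rows that repeat a pose let the fingers close, or fill a call up. It gives the time, the measured TCP pose, the force, the opening and the grip force at its end, in the units of the state.
- bot.read_state(): the state, without advancing time (a new reading comes with each control period).
- vision.capture(name): name is "scene" or "top" or "wrist"; returns the picture (384x512x3 uint8, red, green, blue); there is no depth.
- vision.camera_model(name): a dict with "camera_matrix" (3x3 intrinsics, pixels), "camera_from_world" (4x4, takes a point from world to camera coordinates). Camera axes: x right, y up, looking along -z (the intrinsics and any distortion apply to the point x, -y, -z); pixel columns grow to the right and rows downward; lengths in m; the calibration is good to about 2 mm. A picture is of the moment at which its call begins: read the wrist's pose just before it. camera_model takes no time and is no camera call; for the wrist camera it gives the pose at the moment of the call.
- workorder.hand_in(): hands the job in; it is judged then, once.
The state is a dict: "time_s": time; "joint_positions": joint angles; "qvel": joint speeds; "tau": joint torques, N m; "position": TCP position; "tcp_rot": TCP orientation; "force": force on the tool from outside, world axes, zero at the start; "moment": the same for the moment, N m; "opening": opening from 0.0 (shut) to 1.0 (fully open); "grasp_force": force on a finger pad.
Only numpy, scipy, OpenCV 4.12 (cv2) and the standard library are available. Lean on these libraries where they do the work, as an engineer would, in place of code of your own. Each camera call takes 0.05 s, during which the arm holds its last target. There are 200 camera calls.

### The job

Draw the cold chisel (square steel bar) straight up clear of the tool block, then turn it to slope down at 45 degrees towards the front of the grinder's stone wheel, its edge along the wheel's shaft, at shaft height and centred on the stone's width. Finish still holding it there in the air, the edge about 15 mm short of the stone and touching nothing; leave the other things alone and do not knock the chisel against the grinder.

Things in the scene. Friction and masses are not known exactly. Their poses are not given: they have to be found in the camera images.
- chisel_mid (a point): Cold chisel, plain steel, about 0.36 kg, 200 mm long, standing edge down in one of the block's sockets (which one varies), about 140 mm showing. Point on its axis, 100 mm from each end. z: from the edge to the head (up at the start); y: along the cutting edge. A square bar, 16 x 16 mm, faces across x and y, from 55 to 193 mm above the edge. May lean 3 degrees in the socket.
- chisel_edge (a point): Middle of the chisel's cutting edge, at its lower end, 100 mm from chisel_mid along -z (axes as chisel_mid). The blade is 16 mm wide along y and tapers in x from 16 mm to about 4 mm thick at the edge.
- chisel: The same chisel, its frame with origin at the middle of the cutting edge, axes as chisel_mid.
- block: Fixed dark steel tool block, 180 x 70 x 70 mm (x, y, z), origin at the centre of its underside. Three sockets in a row at x = -60, 0, +60 mm, each 19 mm square, 60 mm deep, open at the top; tools stand on the socket floor, 10 mm above the bench. The chisel's edge (its y) lies along the block's y.
- grinder: Fixed bench grinder, off, origin at the centre of its underside, front facing -x, shaft along y, 150 mm up. Stone wheel (150 mm diameter, 30 wide) at its +y end, y = 115 to 145 mm; brass wire wheel at the -y end. Guards of 88 mm radius cover the wheels' top and back; the front is open. Tool rest before the stone: top 118 mm up, x = -80 to -125, y = 105 to 155 mm. Wheels do not turn.
- stone_front (a point): Foremost point of the stone wheel's rim, at shaft height (150 mm up), mid-width of the stone; at (-75, 130, 150) mm in the grinder. Axes as the grinder: x into the wheel, away from the operator, y along the shaft, z up. The edge goes to about x = -15 mm here. The tool rest is 32 mm below.
- punch_mid (a point): Bystander: round steel punch, 16 mm diameter, 160 mm long with domed head, standing in another socket of the block; point half-way up, on its axis.
- scraper_mid (a point): Bystander: scraper with a wooden bulb handle 28 mm across, 171 mm long, standing in the remaining socket of the block; point half-way up, on its axis.
- spanner: Bystander: steel spanner 170 mm long lying flat on the bench along its x; origin on its underside at mid-length.
- tin: Bystander: closed aluminium can, 64 mm diameter, 90 mm tall, standing on the bench; origin at the centre of its underside.
Mind the look-alikes: they are no part of the job. Leave any green, purple or turquoise look-alike of the chisel alone.

How it is judged (in metres and radians):
On the way:
1. the chisel is drawn out of the block, still within 17 degrees of upright, its edge at least 8 mm above the block's top (height (world z) of chisel_edge above 0.078 m and angle between chisel's own z axis and vertical below 0.3 rad), for 0.1 s.
At the end, for the whole second after the job is handed in: Held still by the fingers, touching nothing else: slope 34 to 56 degrees from vertical, head towards the operator; edge along the shaft within 12 degrees, 3 to 32 mm short of the stone, within 14 mm of mid-width and 17 mm of shaft height. Bystanders within 30 mm of their starts (x of chisel_edge in the frame of stone_front between -0.032 and -0.003 m and y of chisel_edge in the frame of stone_front between -0.014 and 0.014 m and z of chisel_edge in the frame of stone_front between -0.017 and 0.017 m and angle between chisel's own z axis and vertical between 0.59 and 0.98 rad and x of chisel_mid in the frame of stone_front below -0.06 m and height (world z) of chisel_mid above 0.17 m and angle between the y axis of chisel and the y axis of stone_front, either way round below 0.22 rad and contact force between chisel and the fingers above 1 N and contact force between chisel and grinder below 0.3 N and contact force between chisel and block below 0.3 N and contact force between chisel and punch below 0.3 N and contact force between chisel and scraper below 0.3 N and contact force between chisel and spanner below 0.3 N and contact force between chisel and tin below 0.3 N and linear speed of chisel below 0.02 m/s and distance of each of punch_mid, scraper_mid, spanner, tin from where it was at the start of the episode below 0.03 m); the arm keeps its last pose, push and grip.
It fails at once if the chisel strikes the grinder (more than 5 N) (contact force between chisel and grinder above 5 N).
It fails at once if another tool or the can is displaced by more than 40 mm (distance of any of punch_mid, scraper_mid, spanner, tin from where it was at the start of the episode above 0.04 m).
It also fails if it takes over 40 s, if anything falls off the work surface, if the arm or the gripper's body presses on something with over 40 N, if the wrist force passes 120 N, or if a joint passes its speed limit or range.

## Working session

There is one attempt and no reset: what is moved stays moved. The work goes in short steps, Python scripts to look and compute and a shell command to move; the robot and the scene stay as the last step left them, time stands still between calls to the robot, and variables do not carry over. Pictures are saved under pics/ and viewed, at most 10 in all, crops included, and the job is handed in when it is done.

```bash
ls; mkdir -p pics; python3 - <<'E'
from rig import bot,vision,workorder
import cv2,numpy as np
a=vision.capture("scene");b=vision.capture("top")
for n,i in(("scene",a),("top",b)):
    cv2.imwrite(f"pics/{n}0.png",i[:,:,::-1]); m=vision.camera_model(n); print(n,m)
E
```

```text
pics
scene {'camera_matrix': array([[457.04843866,   0.        , 251.94359298],
       [  0.        , 457.04843866, 187.90425454],
       [  0.        ,   0.        ,   1.        ]]), 'camera_from_world': array([[-0.87835258,  0.47800102, -0.00343011,  0.45946053],
       [-0.36748564, -0.67065085,  0.64434598,  0.14825239],
       [ 0.30569763,  0.56722348,  0.76472641, -1.38055792],
       [ 0.        ,  0.        ,  0.        ,  1.        ]])}
top {'camera_matrix': array([[450.83751205,   0.        , 252.66391507],
       [  0.        , 450.83751205, 194.36810833],
       [  0.        ,   0.        ,   1.        ]]), 'camera_from_world': array([[-0.10949034, -0.99398569,  0.00207612,  0.08215146],
       [ 0.97179886, -0.10660707,  0.21033762, -0.54111931],
       [-0.20885126,  0.02504751,  0.9776266 , -1.19763217],
       [ 0.        ,  0.        ,  0.        ,  1.        ]])}
```

View pics/scene0.png

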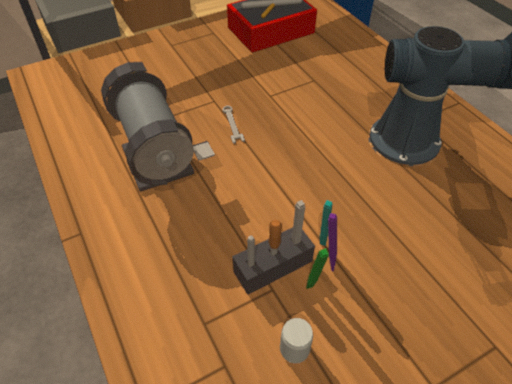

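View pics/top0.png

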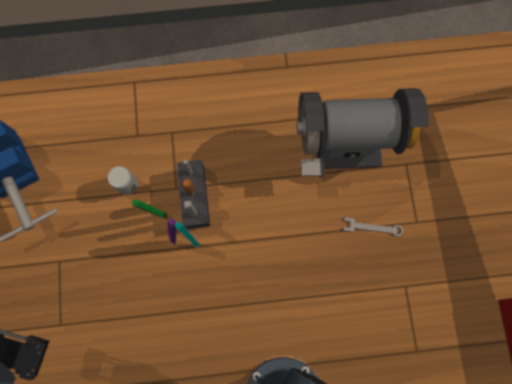

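Scene: the block is at about (274,258), with the punch at (251,250), the orange scraper at (276,235) and the tall plain steel bar at (299,222), which should be the chisel. Candidates for the chisel are the steel bar (299,222), punch (251,250), green (317,268), purple (333,240) and teal (326,222). The last three are look-alikes. I'll check with a close crop.

```bash
python3 - <<'E'
import cv2,numpy as np
a=cv2.imread("pics/scene0.png")[190:295,225:345];b=cv2.imread("pics/top0.png")[150:250,100:220]
a=cv2.resize(a,None,fx=5,fy=5,interpolation=cv2.INTER_CUBIC)[:,:]
b=cv2.resize(b,None,fx=5,fy=5,interpolation=cv2.INTER_CUBIC)
cv2.imwrite("pics/c1.png",a);cv2.imwrite("pics/c2.png",b)
g=cv2.imread("pics/scene0.png")[60:190,95:225];g=cv2.resize(g,None,fx=3,fy=3)
h=cv2.imread("pics/top0.png")[80:210,290:430];h=cv2.resize(h,None,fx=3,fy=3)
cv2.imwrite("pics/g.png",np.hstack([g,h[:390]]))
E
```

```text
(no output)
```

View pics/c1.png

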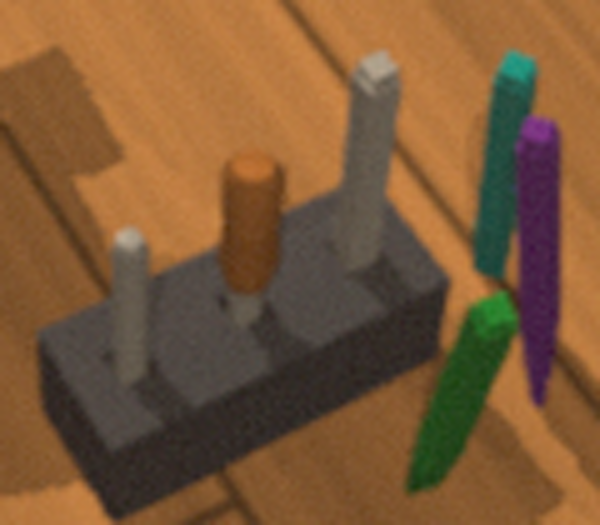

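View pics/c2.png

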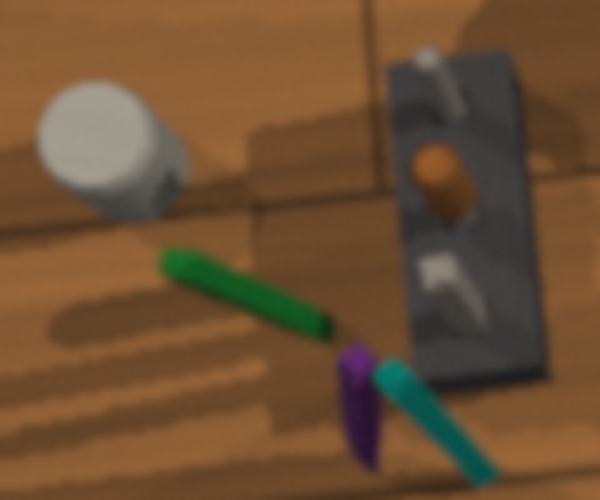

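View pics/g.png

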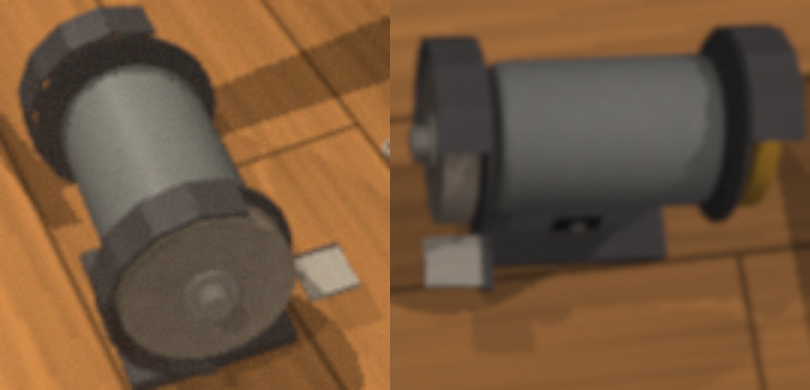

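```bash
cat >h.py <<'E'
import numpy as np
from rig import bot,vision
def ray(n,uv,M=None):
    M=M or vision.camera_model(n);K=M["camera_matrix"];T=M["camera_from_world"]
    d=np.linalg.inv(K)@[uv[0],uv[1],1];d=T[:3,:3].T@(d*[1,-1,-1]);o=-T[:3,:3].T@T[:3,3]
    return o,d/np.linalg.norm(d)
def plane(n,uv,z,M=None):
    o,d=ray(n,uv,M);return o+d*(z-o[2])/d[2]
def tri(*r):
    A=np.vstack([np.eye(3)-np.outer(d,d) for o,d in r]);b=np.hstack([o-d*(d@o) for o,d in r])
    p=np.linalg.lstsq(A,b,rcond=None)[0]
    return p,max(np.linalg.norm(np.cross(p-o,d)) for o,d in r)
E
python3 - <<'E'
from h import *
np.set_printoptions(precision=4,suppress=True)
S=lambda u,v:ray("scene",((u+.5)/5-.5+225,(v+.5)/5-.5+190))
T=lambda u,v:ray("top",((u+.5)/5-.5+100,(v+.5)/5-.5+150))
for n,a,b in[("chTop",(377,68),(438,270)),("chBase",(363,268),(487,325)),("punchTop",(128,238),(427,60)),("scrTop",(253,160),(436,163)),("tealTop",(518,65),(396,374)),("tealBot",(490,274),(487,476)),("purpTop",(540,130),(358,354)),("purpBot",(540,400),(372,465)),("grTop",(493,312),(178,263)),("grBot",(420,485),(325,327)),
 ("b1",(40,335),(508,52)),("b2",(118,445),(388,68)),("b3",(448,283),(413,380))]:
    print(n,*tri(S(*a),T(*b)))
S2=lambda u,v:("scene",((u+.5)/3-.5+95,(v+.5)/3-.5+60))
T2=lambda u,v:("top",((u+.5)/3-.5+290,(v+.5)/3-.5+80))
print("rest scene",[plane(*S2(*p),.118)[:2] for p in[(297,258),(342,244),(360,280),(315,299)]])
print("rest top",[plane(*T2(*p),.118)[:2] for p in[(34,238),(96,236),(96,287),(34,288)]])
print("hub",tri(ray(*S2(212,294)),ray(*T2(34,140))))
print("base",plane(*T2(107,262),.0),plane(*T2(273,258),.0))
s=bot.read_state();print(s["tcp_rot"],s["opening"])
E
```

```text
chTop [0.5095 0.1875 0.2058] 0.0002147154404276376
chBase [0.5056 0.1849 0.0487] 0.0038793124714901423
punchTop [0.629  0.189  0.1655] 0.00039169003085621763
scrTop [0.5694 0.1876 0.1801] 0.0006345490622813245
tealTop [0.4589 0.2133 0.2066] 0.002729631515398402
tealBot [0.4299 0.1951 0.0001] 0.0008539017208337369
purpTop [0.4686 0.2363 0.1965] 0.008105790152069851
purpBot [ 0.4446  0.2614 -0.0105] 0.0009135821737107292
grTop [0.5303 0.3114 0.2022] 0.0035314391848384943
grBot [0.5254 0.2791 0.0056] 0.000252738549869645
b1 [0.6586 0.1561 0.0656] 0.0006277939116095732
b2 [0.6552 0.2238 0.0688] 0.0011860039436916146
b3 [0.4797 0.2228 0.066 ] 0.0003525107432377874
rest scene [array([ 0.6075, -0.1634]), array([ 0.5656, -0.1604]), array([ 0.5708, -0.1127]), array([ 0.6141, -0.1107])]
rest top [array([ 0.6166, -0.116 ]), array([ 0.6123, -0.1716]), array([ 0.5655, -0.1649]), array([ 0.5706, -0.1099])]
hub (array([ 0.6964, -0.1231,  0.1536]), np.float64(0.0006767506105601271))
base [ 0.6179 -0.2014  0.    ] [ 0.6041 -0.3646 -0.    ]
[[-0.9302  0.367  -0.001 ]
 [ 0.367   0.9302 -0.0016]
 [ 0.0004 -0.0019 -1.    ]] 1.003771822299472
```

```bash
cat >>h.py <<'E'
from scipy.spatial.transform import Rotation as Ro
def delta(p,R):
    s=bot.read_state();C=np.array(s["tcp_rot"])
    print("xyz mm",np.round(C.T@(np.array(p)-s["position"])*1000,1),"rot",np.round(Ro.from_matrix(C.T@R).as_rotvec(),4),"t",s["time_s"])
def down(yaw): # closing axis y at this world yaw (deg)
    y=np.array([np.cos(np.radians(yaw)),np.sin(np.radians(yaw)),0]);z=np.array([0,0,-1.])
    return np.column_stack([np.cross(y,z),y,z])
E
python3 - <<'E'
from h import *
print([x for x in dir(bot) if x[0]!='_'])
delta((.509,.188,.30),down(1))
E
```

```text
['PlanningError', 'read_state', 'tip_extent']
xyz mm [-404.6 -262.8 -109.1] rot [-1.9000e-03  8.0000e-04  1.1776e+00] t 0.1
```

```bash
python3 -m handwheel '[{"xyz":[0,0,-60],"delta_rot":[0,0,0.18],"hand":0.1},{"xyz":[-30,-20,-109],"delta_rot":[0,0,0.36],"hand":0.1},{"xyz":[-80,-52,-109],"delta_rot":[0,0,0.54],"hand":0.1},{"xyz":[-130,-84,-109],"delta_rot":[0,0,0.72],"hand":0.1},{"xyz":[-180,-116,-109],"delta_rot":[0,0,0.9],"hand":0.1}]'; python3 -c "
from h import *
delta((.509,.188,.30),down(1));print(bot.read_state()['joint_positions'])"
```

```text
time_s: 0.72
position: [0.3547, 0.4058, 0.3003]
tcp_rot: [[-0.286, 0.958, -0.0], [0.958, 0.286, -0.0], [-0.0, -0.0, -1.0]]
force: [0.8, -0.4, -0.0]
opening: 0.52
grasp_force: 0.0
xyz mm [-252.8   85.6    0.3] rot [-1.000e-04  2.000e-04  2.723e-01] t 0.725
[ 3.69595570e+01  1.69830839e+01  8.60869218e+01 -7.55223481e-03
  7.69405982e+01  2.03603966e+01]
```

```bash
python3 -m handwheel '[{"xyz":[-51,17,0],"delta_rot":[0,0,0.06],"hand":0.2},{"xyz":[-102,34,0],"delta_rot":[0,0,0.12],"hand":0.2},{"xyz":[-153,51,0],"delta_rot":[0,0,0.18],"hand":0.2},{"xyz":[-204,68,0],"delta_rot":[0,0,0.24],"hand":0.2},{"xyz":[-253,86,0],"delta_rot":[0,0,0.272],"hand":0.2}]'; python3 - <<'E'
from h import *
import cv2
delta((.509,.188,.30),down(1))
M=vision.camera_model("wrist");i=vision.capture("wrist");cv2.imwrite("pics/w1.png",i[:,:,::-1])
np.save("M.npy",M,allow_pickle=True)
E
```

```text
time_s: 1.35
position: [0.5105, 0.1887, 0.3001]
tcp_rot: [[-0.021, 1.0, -0.001], [1.0, 0.021, 0.0], [0.0, -0.001, -1.0]]
force: [0.5, 0.4, -0.2]
opening: 0.401
grasp_force: 0.0
xyz mm [-0.7 -1.5  0.1] rot [-0.0008 -0.      0.004 ] t 1.35
```

View pics/w1.png

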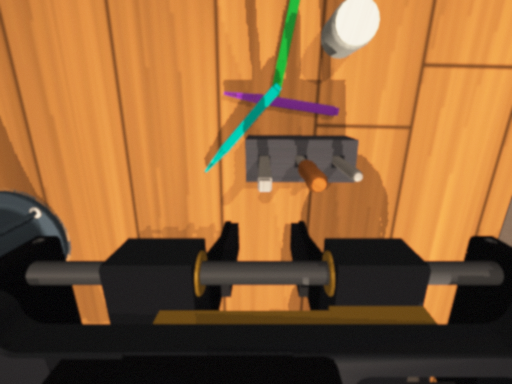

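The wrist view shows the chisel head at (265,184), its bar running up to (265,158), the scraper at (317,183) and the punch at (357,177). The fingers straddle the bar.

```bash
python3 - <<'E'
from h import *
M=np.load("M.npy",allow_pickle=True).item()
print(plane("wrist",(265,184),.21,M),plane("wrist",(265,157),.07,M),plane("wrist",(318,184),.181,M))
for c in [(246,137),(357,137),(247,182),(358,181)]: print(plane("wrist",c,.07,M))
delta((.509,.188,.155),down(1))
E
```

```text
[0.51119243 0.18855554 0.21      ] [0.51141532 0.19291091 0.07      ] [0.57653914 0.18147148 0.181     ]
[0.48074884 0.2240833  0.07      ]
[0.65572435 0.2278697  0.07      ]
[0.48245769 0.15035586 0.07      ]
[0.66658484 0.15607262 0.07      ]
xyz mm [  5.6  -6.9 145. ] rot [ 0.0038  0.0053 -0.001 ] t 1.4
```

```bash
python3 -m handwheel '[{"xyz":[0,0,20],"delta_rot":[0,0,0],"hand":0.2},{"xyz":[0,0,40],"delta_rot":[0,0,0],"hand":0.2},{"xyz":[0,0,40],"delta_rot":[0,0,0],"hand":0.2},{"xyz":[0,0,40],"delta_rot":[0,0,0],"hand":0.2},{"xyz":[0,0,40],"delta_rot":[0,0,0],"hand":0.2}]'; python3 - <<'E'
from h import *
delta((.5105,.188,.155),down(1))
E
```

```text
time_s: 2.02
position: [0.5106, 0.1906, 0.2614]
tcp_rot: [[-0.023, 1.0, 0.002], [1.0, 0.023, 0.0], [0.0, 0.002, -1.0]]
force: [0.1, 0.4, 0.0]
opening: 0.394
grasp_force: 0.0
xyz mm [ -2.7  -0.4 106.4] rot [ 0.0019 -0.0002  0.0059] t 2.025
```

```bash
python3 -m handwheel '[{"xyz":[-2,0,30],"delta_rot":[0,0,0],"hand":0.2},{"xyz":[-2,0,60],"delta_rot":[0,0,0],"hand":0.2},{"xyz":[-2,0,90],"delta_rot":[0,0,0],"hand":0.2},{"xyz":[-2,0,106],"delta_rot":[0,0,0],"hand":0.2},{"xyz":[-2,0,106],"delta_rot":[0,0,0],"hand":0.2}]'
python3 -m handwheel '[{"xyz":[0,0,0],"delta_rot":[0,0,0],"hand":1},{"xyz":[0,0,0],"delta_rot":[0,0,0],"hand":1},{"xyz":[0,0,0],"delta_rot":[0,0,0],"hand":1},{"xyz":[0,0,0],"delta_rot":[0,0,0],"hand":1},{"xyz":[0,0,0],"delta_rot":[0,0,0],"hand":1}]'
```

```text
time_s: 2.65
position: [0.5096, 0.1884, 0.1539]
tcp_rot: [[-0.023, 1.0, -0.002], [1.0, 0.023, -0.0], [-0.0, -0.002, -1.0]]
force: [0.5, 0.2, 1.1]
opening: 0.401
grasp_force: 0.0
time_s: 3.28
position: [0.5107, 0.1885, 0.1553]
tcp_rot: [[-0.023, 1.0, 0.002], [1.0, 0.023, 0.0], [0.0, 0.002, -1.0]]
force: [-0.4, -1.2, 5.5]
opening: 0.184
grasp_force: 30.0
```

```bash
python3 -m handwheel '[{"xyz":[0,0,-15],"delta_rot":[0,0,0],"hand":1},{"xyz":[0,0,-40],"delta_rot":[0,0,0],"hand":1},{"xyz":[0,0,-65],"delta_rot":[0,0,0],"hand":1},{"xyz":[0,0,-90],"delta_rot":[0,0,0],"hand":1},{"xyz":[0,0,-100],"delta_rot":[0,0,0],"hand":1}]'
python3 -m handwheel '[{"xyz":[0,0,-15],"delta_rot":[0,0,0],"hand":1},{"xyz":[0,0,-30],"delta_rot":[0,0,0],"hand":1},{"xyz":[0,0,-40],"delta_rot":[0,0,0],"hand":1},{"xyz":[0,0,-40],"delta_rot":[0,0,0],"hand":1},{"xyz":[0,0,-40],"delta_rot":[0,0,0],"hand":1}]'
python3 - <<'E'
from h import *
import cv2
a=vision.capture("scene");b=vision.capture("top")
cv2.imwrite("pics/l1.png",np.hstack([cv2.resize(a[150:290,215:345],None,fx=3,fy=3),cv2.resize(b[130:270,120:250],None,fx=3,fy=3)])[:,:,::-1])
E
```

```text
time_s: 3.9
position: [0.5104, 0.1884, 0.2557]
tcp_rot: [[-0.023, 1.0, 0.002], [1.0, 0.023, 0.0], [0.0, 0.002, -1.0]]
force: [0.3, 0.4, -4.5]
opening: 0.184
grasp_force: 30.0
time_s: 4.53
position: [0.5096, 0.1883, 0.2939]
tcp_rot: [[-0.023, 1.0, -0.001], [1.0, 0.023, -0.0], [-0.0, -0.001, -1.0]]
force: [0.7, -0.0, -4.9]
opening: 0.183
grasp_force: 30.0
```

View pics/l1.png

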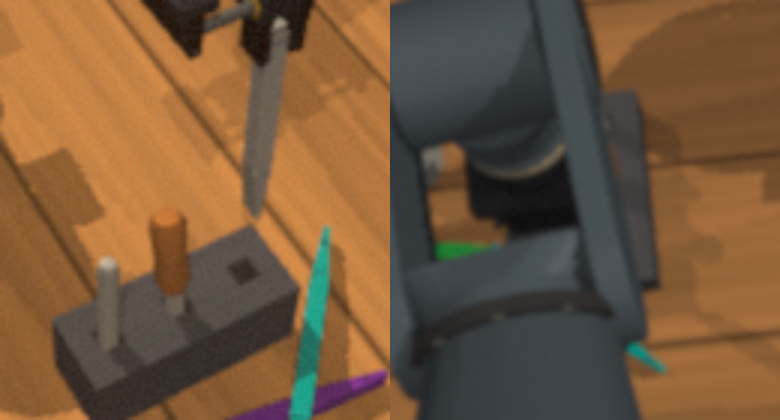

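Chisel is drawn out upright (edge at crop (255,213), well above the block). The socket is empty and the bystanders haven't moved. Next I'll swing it over, tilting as it goes.

```bash
cat >>h.py <<'E'
def goal(th=-5,back=.015,up=0,side=0,SF=(.6174,-.1414,.15),off=.145):
    th=np.radians(th);xg=np.array([np.cos(th),np.sin(th),0]);yg=np.array([-np.sin(th),np.cos(th),0]);k=np.array([0,0,1.]);c=.5**.5
    z=c*xg-c*k;y=c*xg+c*k;R=np.column_stack([np.cross(y,z),y,z])
    E=np.array(SF)-back*xg+side*yg+up*k
    return E-off*z,R
E
python3 -m handwheel '[{"xyz":[-25,-10,0],"delta_rot":[0,0,0],"hand":1},{"xyz":[-60,-25,0],"delta_rot":[0,0,0],"hand":1},{"xyz":[-95,-40,0],"delta_rot":[0,0,0],"hand":1},{"xyz":[-125,-50,0],"delta_rot":[0,0,0],"hand":1},{"xyz":[-130,-50,0],"delta_rot":[0,0,0],"hand":1}]'
python3 - <<'E'
from h import *
p,R=goal(back=.085,up=.04);print(p);delta(p,R);print(bot.read_state()['joint_positions'])
E
```

```text
time_s: 5.25
position: [0.4622, 0.0559, 0.2942]
tcp_rot: [[-0.02, 1.0, -0.001], [1.0, 0.02, -0.0], [-0.0, -0.001, -1.0]]
force: [-0.1, 0.1, -4.6]
opening: 0.179
grasp_force: 30.0
[ 0.43058313 -0.12505564  0.29253048]
xyz mm [-180.3  -35.3    1.7] rot [-0.7859 -0.0422  0.1021] t 5.25
[-6.89023623e+00  1.07516143e+01  9.58327086e+01 -1.35328196e-02
  7.34854333e+01 -8.05632503e+00]
```

```bash
python3 -m handwheel '[{"xyz":[-30,-5,-5],"delta_rot":[-0.10,-0.005,0.013],"hand":1},{"xyz":[-60,-11,-5],"delta_rot":[-0.20,-0.011,0.026],"hand":1},{"xyz":[-90,-17,-5],"delta_rot":[-0.30,-0.016,0.039],"hand":1},{"xyz":[-120,-23,-5],"delta_rot":[-0.40,-0.021,0.052],"hand":1},{"xyz":[-125,-24,-5],"delta_rot":[-0.42,-0.022,0.054],"hand":1}]'
python3 - <<'E'
from h import *
p,R=goal(back=.085,up=.04);delta(p,R);print(bot.read_state()['joint_positions'])
E
```

```text
time_s: 5.88
position: [0.4398, -0.0686, 0.2984]
tcp_rot: [[0.037, 0.913, 0.406], [0.999, -0.03, -0.023], [-0.009, 0.406, -0.914]]
force: [-0.2, -1.2, -5.4]
opening: 0.182
grasp_force: 30.0
xyz mm [-56.7  -9.1   2.9] rot [-0.3667 -0.0216  0.0469] t 5.875
[-32.3941568   -2.86028687 115.39538996  15.63056266  47.32218138
 -38.99382544]
```

```bash
python3 -m handwheel '[{"xyz":[-18,-3,1],"delta_rot":[-0.10,-0.006,0.013],"hand":1},{"xyz":[-36,-6,2],"delta_rot":[-0.20,-0.012,0.026],"hand":1},{"xyz":[-52,-8,3],"delta_rot":[-0.30,-0.018,0.039],"hand":1},{"xyz":[-57,-9,3],"delta_rot":[-0.367,-0.021,0.047],"hand":1},{"xyz":[-57,-9,3],"delta_rot":[-0.367,-0.021,0.047],"hand":1}]'
python3 - <<'E'
from h import *
import cv2
p,R=goal(back=.085,up=.04);delta(p,R);print(bot.read_state()['joint_positions'])
a=vision.capture("scene");b=vision.capture("top")
cv2.imwrite("pics/p1.png",np.hstack([cv2.resize(a[60:200,100:230],None,fx=3,fy=3),cv2.resize(b[80:220,260:390],None,fx=3,fy=3)])[:,:,::-1])
E
```

```text
time_s: 6.5
position: [0.4317, -0.1252, 0.2922]
tcp_rot: [[0.088, 0.705, 0.704], [0.996, -0.063, -0.061], [0.002, 0.706, -0.708]]
force: [-0.5, 0.0, -4.2]
opening: 0.179
grasp_force: 30.0
xyz mm [ 0.1 -0.5 -1. ] rot [-0.0012 -0.001  -0.0017] t 6.5
[-58.39026254  -4.76539844 132.44046791  61.86718013  40.05566771
 -98.61588493]
```

View pics/p1.png

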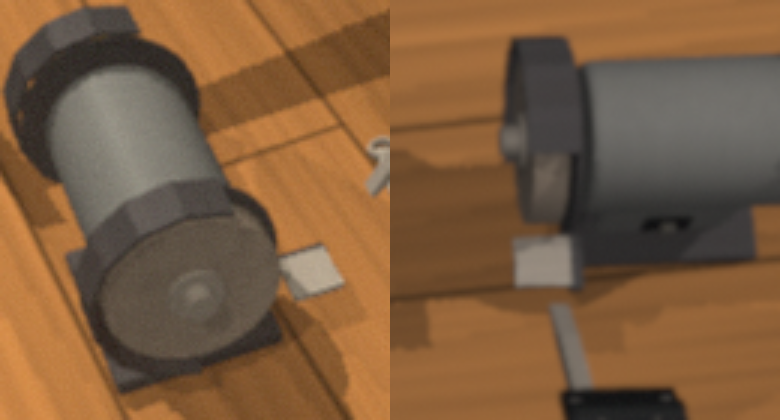

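The top view shows the chisel sloping towards the stone, with its edge at about crop (556,305), or full-frame (315,181). The stone's front rim is at about crop (548,222). I'll compare these with the prediction and find the edge in the scene view.

```bash
python3 - <<'E'
from h import *
import cv2
def proj(n,p):
    M=vision.camera_model(n);c=M["camera_from_world"]@np.append(p,1);q=M["camera_matrix"]@(c[:3]*[1,-1,-1]);return q[:2]/q[2]
s=bot.read_state();R=np.array(s["tcp_rot"]);E=np.array(s["position"])+.145*R[:,2]
print("E",E,"pred top",proj("top",E),"pred scene",proj("scene",E),"head scene",proj("scene",E-.2*R[:,2]))
SF=np.array([.6174,-.1414,.15]);xg=np.array([.996,-.087,0]);yg=np.array([.087,.996,0])
for sd in(-.015,.015):
  for n in("scene","top"): print("SF",sd,n,proj(n,SF+sd*yg))
H=SF+.075*xg
print("hub outer",proj("scene",H+.015*yg))
a=vision.capture("scene");b=vision.capture("top")
u,v=proj("scene",E).astype(int);x,y=proj("top",E).astype(int)
A=cv2.resize(a[v-60:v+40,u-60:u+40],None,fx=4,fy=4);B=cv2.resize(b[y-60:y+40,x-50:x+50],None,fx=4,fy=4)
print(u-60,v-60,x-50,y-60)
cv2.imwrite("pics/p2.png",np.hstack([A,B])[:,:,::-1])
E
```

```text
E [ 0.53527954 -0.13388451  0.19110736] pred top [315.53566499 180.94052185] pred scene [221.90894941 122.34997294] head scene [274.79626754  60.64353646]
SF -0.015 scene [190.43892672 139.56229218]
SF -0.015 top [317.57352805 154.06057774]
SF 0.015 scene [194.26026918 147.17197204]
SF 0.015 top [306.16069007 154.30091555]
hub outer [165.46607015 155.82069896]
161 62 265 120
```

View pics/p2.png

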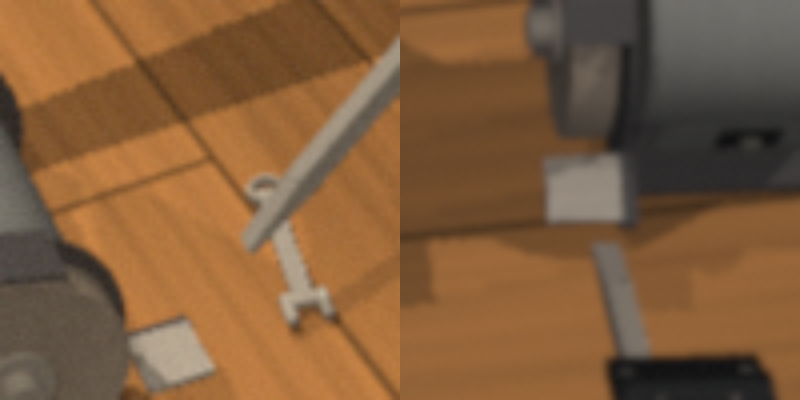

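```bash
python3 - <<'E'
from h import *
print(tri(ray("scene",(223.2,122.5)),ray("top",(316,181.1))))
print("stone outer front",tri(ray("scene",(193,147)),ray("top",(304.5,153.5))))
for b,u in((.085,0),(.05,0),(.016,0)):
    p,R=goal(back=b,up=u,SF=(.618,-.1395,.151));delta(p,R)
E
```

```text
(array([ 0.53348656, -0.1339818 ,  0.19048076]), np.float64(0.0017185541055748906))
stone outer front (array([ 0.62150744, -0.12279277,  0.1543709 ]), np.float64(0.0017020708861570438))
xyz mm [  1.7 -30.6  26.8] rot [ 0.0021 -0.0021  0.0049] t 6.7
xyz mm [ 1.5 -5.9 51.6] rot [ 0.0021 -0.0021  0.0049] t 6.7
xyz mm [ 1.3 18.1 75.7] rot [ 0.0021 -0.0021  0.0049] t 6.7
```

```bash
python3 -m handwheel '[{"xyz":[0,4,17],"delta_rot":[0,0,0],"hand":1},{"xyz":[1,8,34],"delta_rot":[0,0,0],"hand":1},{"xyz":[1,12,50],"delta_rot":[0,0,0],"hand":1},{"xyz":[1,14,60],"delta_rot":[0,0,0],"hand":1},{"xyz":[1,14,60],"delta_rot":[0,0,0],"hand":1}]'
python3 - <<'E'
from h import *
p,R=goal(back=.016,SF=(.618,-.1395,.151));delta(p,R)
E
```

```text
time_s: 7.32
position: [0.4865, -0.1278, 0.2613]
tcp_rot: [[0.081, 0.703, 0.706], [0.997, -0.057, -0.058], [-0.001, 0.709, -0.705]]
force: [-0.6, 0.5, -2.9]
opening: 0.182
grasp_force: 30.0
xyz mm [-0.3  4.  15. ] rot [ 0.0023 -0.0035  0.0047] t 7.325
```

```bash
python3 -m handwheel '[{"xyz":[0,1,4],"delta_rot":[0,0,0],"hand":1},{"xyz":[0,2,8],"delta_rot":[0,0,0],"hand":1},{"xyz":[0,3,12],"delta_rot":[0,0,0],"hand":1},{"xyz":[0,4,15],"delta_rot":[0,0,0],"hand":1},{"xyz":[0,4,15],"delta_rot":[0,0,0],"hand":1}]'
python3 - <<'E'
from h import *
import cv2
p,R=goal(back=.016,SF=(.618,-.1395,.151));delta(p,R)
a=vision.capture("scene");b=vision.capture("top")
A=cv2.resize(a[100:180,150:230],None,fx=5,fy=5);B=cv2.resize(b[110:190,270:350],None,fx=5,fy=5)
cv2.imwrite("pics/p3.png",np.hstack([A,B])[:,:,::-1])
E
```

```text
time_s: 7.95
position: [0.4989, -0.1298, 0.2534]
tcp_rot: [[0.084, 0.703, 0.706], [0.996, -0.059, -0.06], [-0.001, 0.709, -0.706]]
force: [-0.2, 0.6, -4.1]
opening: 0.18
grasp_force: 30.0
xyz mm [0.7 0.8 0.6] rot [ 0.0022 -0.0015  0.0025] t 7.95
```

View pics/p3.png

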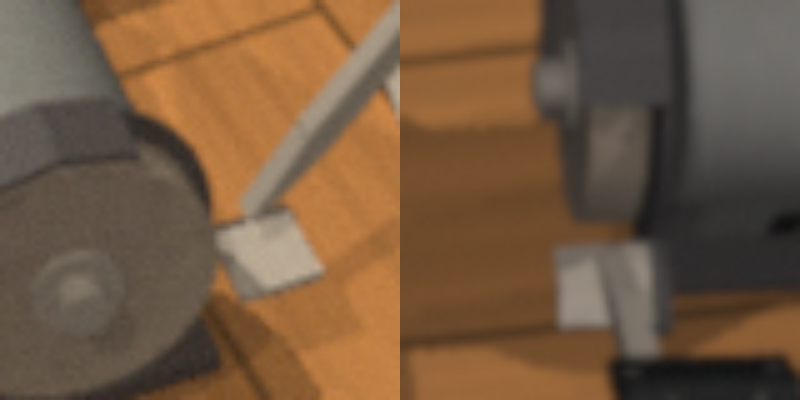

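```bash
python3 - <<'E'
from h import *
print(tri(ray("scene",(200,141.4)),ray("top",(311.6,158.5))))
print(plane("scene",(200,141.4),.15))
s=bot.read_state();print(np.array(s["position"])+.145*np.array(s["tcp_rot"])[:,2],s["force"],max(abs(np.array(s["qvel"]))))
E
```

```text
(array([ 0.60147797, -0.13607282,  0.15540193]), np.float64(0.0033045642961534766))
[ 0.59747106 -0.13846901  0.15      ]
[ 0.60108955 -0.13836037  0.15108876] [ 0.52766532 -0.37902017 -4.2222168 ] 0.22609207776894474
```

```bash
python3 -m handwheel '[{"xyz":[0,0,0],"delta_rot":[0,0,0],"hand":1},{"xyz":[0,0,0],"delta_rot":[0,0,0],"hand":1},{"xyz":[0,0,0],"delta_rot":[0,0,0],"hand":1},{"xyz":[0,0,0],"delta_rot":[0,0,0],"hand":1},{"xyz":[0,0,0],"delta_rot":[0,0,0],"hand":1}]' && python3 -c "
from rig import workorder;print(workorder.hand_in())"
```

```text
time_s: 8.68
position: [0.4988, -0.1297, 0.2535]
tcp_rot: [[0.084, 0.703, 0.706], [0.996, -0.059, -0.06], [-0.001, 0.709, -0.705]]
force: [0.6, -0.1, -4.1]
opening: 0.182
grasp_force: 30.0
the job is handed in; nothing more can be done
None
```

Job handed in at 8.7 s: the chisel was drawn straight up and is held at 45° in the air, its edge about 16 mm short of the stone at shaft height and mid-width by my measurements; the hand-in returned no verdict.

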